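Row up two seal blocks against the corner stop

TASK

Push the two loose aluminium seal blocks over the table into a row in the black corner stop: each with the wide face it already turns towards the long bar flat against that bar, the first one against the short end bar, the second close up against the first. Only push them, never lift or tip them, leave the other things where they are, and end clear of everything.

Things in the scene. Friction and masses are not known exactly. Their poses are not given: they have to be found in the camera images.
- corner_stop: fixed black L of two bars 18 mm wide, 12 mm high, on the table. Origin: its inner corner at table height, z up. Long bar: 250 mm along the L's -y, working face x=0, looking to -x (robot side). Short end bar: 70 mm along -x, working face y=0, looking to -y. Seated block centres: x=-22 mm, y=-25 mm (first) and -75 mm (second). At the start both stand 75 to 115 mm from the long bar, x<0, y<0
- block_a: aluminium seal block with a round recess and red seal in its top, 44 mm along its x, 50 mm along its y, 18 mm high, about 0.1 kg, loose; origin at the centre of its underside, z up. The two blocks look alike. At the start its x axis is within 0.4 rad of the corner stop's x axis
- block_b: aluminium seal block with a round recess and red seal in its top, 44 mm along its x, 50 mm along its y, 18 mm high, about 0.1 kg, loose; origin at the centre of its underside, z up. The two blocks look alike. At the start its x axis is within 0.4 rad of the corner stop's x axis
- the_grease_pot: small round pot, red base and grey ribbed lid, 39 mm across, 32 mm high, loose; origin at the centre of its underside; to be left alone
- white_tape: roll of white tape lying flat, 53 mm across, 14 mm high, loose; origin at the centre of its underside; to be left alone
- fitting: small push-in air fitting, black with brass and blue ends, 12x32x14 mm, lying loose; origin at the centre of its underside; to be left alone
- jar: clear lidded sample jar with red seals inside, 35 mm across, 48 mm high, loose; origin at the centre of its underside; to be left alone
Things that resemble listed ones, but are neither listed nor needed, are in the scene too. Leave any yellow look-alike of the block_a alone.

How it is judged:
By the outcome, as a careful person would: the job done as asked, in the order asked, and still so for the second after the job is handed in, with the robot touching nothing.
It also fails if it takes over 54 s, if anything falls off the work surface, if the arm or the gripper's body presses on something with over 40 N, if the wrist force passes 120 N, or if a joint passes its speed limit or range.

ROBOT

A 6-joint arm with a two-finger parallel gripper is mounted at the origin on a cart in front of the work surface, level with it; the furniture and walls round the work are solid. World frame = base frame: x ahead of the robot, y to its left, z up, the work surface at z = 0. Lengths are in m, angles in rad, forces in N, time in s.
With the tool pointing down it reaches from about 0.4 to 0.825 m from the base axis. Payload 7 kg.
Tool frame: the origin (TCP) lies on the mounting face of the last link; the fingertips stand 178 mm ahead of it and the grasp point (between the pads) lies 159 mm ahead of it; z points along the fingers, y is the direction in which the jaws open and shut (so a half turn about z gives the same grasp; the last joint's range is limited). The gripper opens to 88 mm and grips with 3 to 60 N. Pads are 19 mm wide; open, the fingers measure 130 mm over their backs; the gripper's body (78 mm by 193 mm) begins 47 mm behind the grasp point.
Start: joints at [1.571, 0.359, 0.012, 0, -1.224, -0.288], TCP at [0.192, 0.647, 0.405] pointing down, gripper open.
Joint ranges: [-3.07, 3.07], [-1.43, 2.12], [-1.02, 1.25], [-3.03, 1.67], [-3.05, -0], [-3.03, 3.03]. Speed limits (rad/s): [2.39, 2.39, 3.01, 3.14, 3.14, 3.14].

INTERFACE

Orientations are given as [roll, pitch, yaw] about the fixed x, y, z axes, in that order (R = Rz(yaw) Ry(pitch) Rx(roll)).
In Python, from station import * gives the robot as it stands.
- The arm moves only by the tool arm_command, never from a script. Its argument "targets" is a list of rows, each a list of 3 entries, a list of its own where there are three numbers: the turn, a rotation vector about the world's x, y, z in rad, then the shift along the world's x, y, z in mm, then the closure, from 0 (fully open) to 1 (shut). In form: [[[wx, wy, wz], [tx, ty, tz], fingers], ...]. A call has 1 to 8 rows; each row shifts and turns the commanded pose from where the row before left it; what a row does not reach is not made up. A row lasts 1/10 s, in which the tool goes at most 50 mm and 8.59 degrees, less where a joint would pass 70% of its speed; a pose out of reach is approached as far as the arm can. A call with a gripper value outside its range is refused whole. The fingers move at their own pace and stop on an object; "squeeze" is the grip in N (left out, the last holds). Time passes only in rows, so rows that do not move let the fingers close. It gives the time, the measured TCP pose, the force and the opening at its end, in the units of the state.
- get_state(): the state, without advancing time (a new reading comes with each control period).
- grab_frame(name): name is "side" or "top"; returns (picture, depth): 400x640x3 uint8, red, green, blue; 400x640 float32, m along the optical axis (not along the pixel's ray), 0 where there is no reading.
- camera_params(name): a dict with "mtx" (3x3 intrinsics, pixels), "eye" and "orientation" of the camera in the world. Camera axes: x right, y down, z forward; pixel columns grow to the right and rows downward; lengths in m; the calibration is good to about 2 mm. A picture is of the moment at which its call begins. camera_params takes no time and is no camera call.
- job_done(): hands the job in, once; it reports no verdict.
The state is a dict: "t": time; "q": joint angles; "qd": joint speeds; "joint_efforts": joint torques, N m; "eef_pos": TCP position; "ee_rot": TCP orientation; "force": force on the tool from outside, world axes, zero at the start; "moment": the same for the moment, N m; "width": finger opening in m.
Only numpy, scipy, OpenCV 4.12 (cv2) and the standard library are available. Lean on these libraries where they do the work, as an engineer would, in place of code of your own. Each camera call takes 0.05 s, during which the arm holds its last target.

## Working session

There is one attempt and no reset: what is moved stays moved. The work goes in short steps, Python scripts to look and compute and a tool call to move; the robot and the scene stay as the last step left them, time stands still between calls to the robot, and variables do not carry over. Pictures are saved under pics/ and viewed, and the job is handed in when it is done.

Besides the shell and the picture viewer there is one more tool, called after "Request:" as name(argument=value, ...), one argument or row to a line, values as JSON. arm_command: Moves the arm, as the interface text tells. Its arguments: {"type":"object","properties":{"targets":{"type":"array"},"squeeze":{"type":"number"}},"required":["targets"]}

```bash
mkdir -p pics; ls
cat > h.py <<'E'
import numpy as np, cv2
from station import *
def cam(n):
    p=camera_params(n); return p
E
python3 - <<'E'
from h import *
print(get_state())
for n in ("top","side"):
    p=camera_params(n); print(n,p)
    im,d=grab_frame(n); np.savez(f"{n}0.npz",im=im,d=d)
    cv2.imwrite(f"pics/{n}0.png",im[:,:,::-1])
E
```

```text
pics
{'t': 0.0, 'q': array([ 1.57112487e+00,  3.59380973e-01,  1.10693630e-02, -3.60109414e-04,
       -1.22412855e+00, -2.88119942e-01]), 'qd': array([-0.0016586 , -0.00105595,  0.00128931, -0.00151951,  0.00052639,
       -0.00046248]), 'joint_efforts': array([-1.24635430e-03, -5.82716024e+01,  2.93052703e+01,  6.99711710e+00,
        6.86164465e-03, -1.74298307e-04]), 'eef_pos': array([0.1915197 , 0.64705129, 0.40372906]), 'ee_rot': array([ 3.13992038e+00, -1.42567632e-04, -2.87913915e-01]), 'force': array([ 0.00257538,  0.39025324, -0.12509158]), 'moment': array([ 0.06979046,  0.00767868, -0.01325475]), 'width': 0.08771800985829686}
top {'mtx': array([[438.21884618,   0.        , 315.98420266],
       [  0.        , 438.21884618, 201.77364926],
       [  0.        ,   0.        ,   1.        ]]), 'eye': array([ 0.35849795, -0.01225588,  0.96931778]), 'orientation': array([-2.90552050e+00,  4.99930987e-04, -1.67279731e+00])}
side {'mtx': array([[409.4016166 ,   0.        , 318.36893209],
       [  0.        , 409.4016166 , 196.64293654],
       [  0.        ,   0.        ,   1.        ]]), 'eye': array([ 0.15506842, -0.65462044,  0.40909785]), 'orientation': array([-2.04145531,  0.01237202, -0.58972204])}
```

View pics/top0.png

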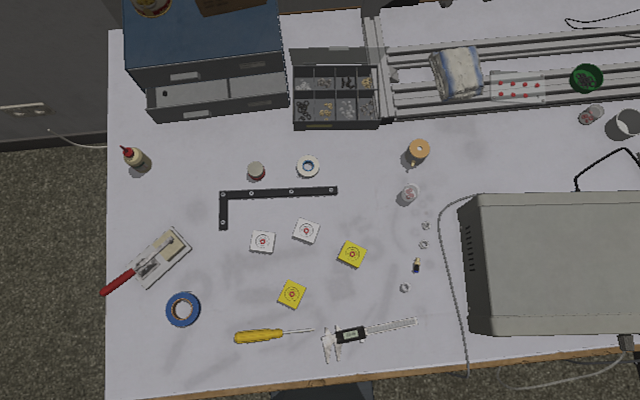

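View pics/side0.png

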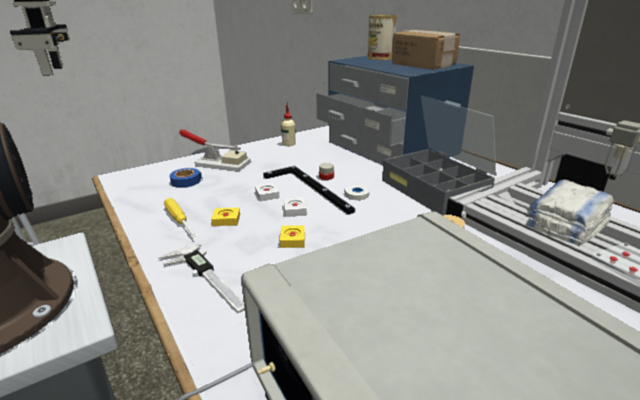

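The aluminium blocks are at px (263,241) and (306,231) in the top view. The yellow look-alikes are at (351,254) and (292,294) and will be left alone. The black L has its corner near (222,192), the long bar running right to (338,189) and the short bar down to (222,229). Next I'll take an enlarged crop and measure.

```bash
cat > h.py <<'E'
import numpy as np, cv2
from scipy.spatial.transform import Rotation as Rn
from station import *
def ray(n,uv,z):
    p=camera_params(n); uv=np.atleast_2d(uv).astype(float)
    d=np.c_[uv,np.ones(len(uv))]@np.linalg.inv(p["mtx"]).T
    d=d@Rn.from_euler("xyz",p["orientation"]).as_matrix().T
    s=(z-p["eye"][2])/d[:,2]
    return (p["eye"]+d*s[:,None])[:,:2]
def proj(n,P):
    p=camera_params(n); P=np.atleast_2d(P)
    c=(P-p["eye"])@Rn.from_euler("xyz",p["orientation"]).as_matrix()
    c=c@p["mtx"].T; return c[:,:2]/c[:,2:]
E
python3 - <<'E'
from h import *
f=np.load("top0.npz");im=f["im"]
c=im[170:310,205:380]; cv2.imwrite("pics/c0.png",cv2.resize(c,None,fx=4.5,fy=4.2,interpolation=cv2.INTER_CUBIC)[:,:,::-1])
hsv=cv2.cvtColor(im,cv2.COLOR_RGB2HSV)
print(im[241,250:278].tolist()); print(im[236,180:190].tolist())
print(ray("top",[[222,192],[338,189],[222,228],[263,241],[306,231]],0.012))
E
```

```text
[[133, 132, 136], [150, 148, 147], [180, 178, 177], [178, 176, 176], [182, 179, 180], [141, 140, 140], [145, 144, 144], [173, 171, 172], [172, 172, 173], [145, 142, 142], [136, 64, 64], [164, 128, 129], [168, 185, 185], [133, 141, 142], [131, 58, 58], [175, 139, 140], [156, 160, 161], [157, 156, 157], [180, 178, 179], [178, 176, 177], [177, 175, 177], [177, 175, 176], [181, 180, 181], [148, 146, 146], [97, 94, 94], [134, 133, 136], [160, 160, 163], [157, 157, 161]]
[[120, 119, 118], [91, 89, 87], [126, 125, 128], [151, 150, 155], [150, 149, 154], [150, 149, 153], [151, 150, 155], [152, 150, 155], [153, 151, 156], [153, 152, 156]]
[[ 0.63187905  0.17368671]
 [ 0.61213435 -0.0878113 ]
 [ 0.54941991  0.17796826]
 [ 0.51123641  0.08974747]
 [ 0.52376036 -0.00649568]]
```

View pics/c0.png

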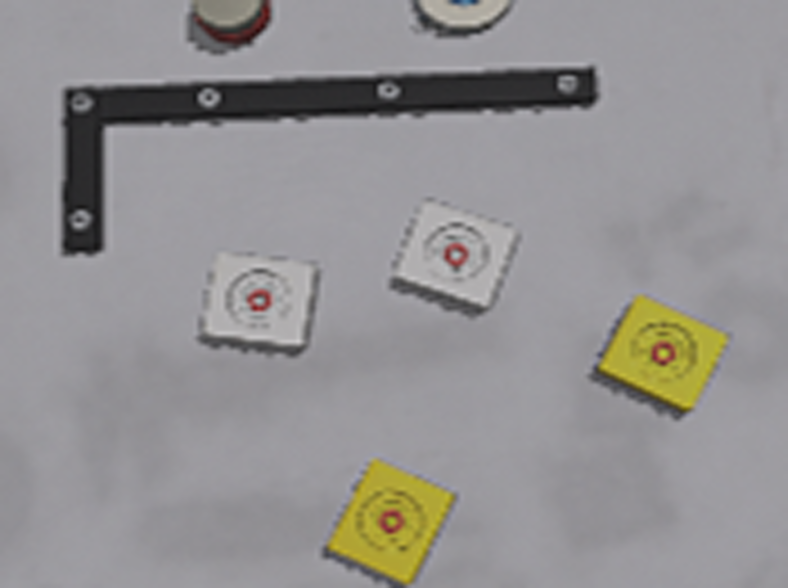

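```bash
cat > meas.py <<'E'
from h import *
import sys
def blockpose(im,uv,thr=166):
    g=im.min(axis=2).astype(np.uint8)
    x,y=map(int,uv); r=30
    g4=cv2.resize(g[y-r:y+r,x-r:x+r],None,fx=6,fy=6,interpolation=cv2.INTER_CUBIC)
    m=(g4>thr).astype(np.uint8)
    m=cv2.morphologyEx(m,cv2.MORPH_OPEN,np.ones((9,9)))
    cs,_=cv2.findContours(m,cv2.RETR_EXTERNAL,cv2.CHAIN_APPROX_NONE)
    c=max(cs,key=cv2.contourArea)
    px=(c[:,0,:]+0.5)/6-0.5+[x-r,y-r]
    w=ray("top",px,0.018)*1000
    (cx,cy),(a,b),ang=cv2.minAreaRect(w.astype(np.float32))
    return (cx,cy),(a,b),ang,w
def stop(im):
    g=im.max(axis=2).astype(float)
    up=[];lo=[];L=[];Rr=[]
    def cross(v,a,b,t=85):  # subpixel crossing between a,b monotonic search
        s=np.sign(b-a)
        for i in range(a,b,s):
            if (v[i]-t)*(v[i+s]-t)<=0 and v[i]!=v[i+s]: return i+s*(t-v[i])/(v[i+s]-v[i])
        return np.nan
    for u in range(235,332):
        up.append((u,cross(g[:,u],183,196))); lo.append((u,cross(g[:,u],203,190)))
    for v in range(204,224):
        L.append((cross(g[v],212,224),v)); Rr.append((cross(g[v],234,222),v))
    return [np.array(a) for a in (up,lo,L,Rr)]
def fit(P):
    P=P[~np.isnan(P).any(1)]
    vx,vy,x0,y0=cv2.fitLine(P.astype(np.float32),cv2.DIST_HUBER,0,.01,.01).ravel()
    return np.array([x0,y0]),np.array([vx,vy])
E
python3 - <<'E'
from meas import *
im=np.load("top0.npz")["im"]
S=stop(im)
for n,P,z in zip(("back top x=18","face bottom x=0","end back","end inner"),S,(.012,0,.012,.012)):
    P=P[~np.isnan(P).any(1)]
    o,d=fit(ray("top",P,z)*1000); d=d*(np.sign(d[1]) if abs(d[1])>.7 else np.sign(d[0]))
    print(n,len(P),o.round(1),np.degrees(np.arctan2(d[1],d[0])).round(2))
for uv in ((263,241),(306,231)):
    for t in (160,166): 
        c,s,a,w=blockpose(im,uv,t); print(np.round(c,1),np.round(s,1),round(a,2))
for uv in ((258,170),(308,166)): print(ray("top",[uv],.02))
E
```

```text
back top x=18 97 [626.8  35.8] 86.67
face bottom x=0 97 [609.1  33.6] 86.73
end back 20 [581.9 183.3] -4.8
end inner 20 [579.9 164.5] -3.09
[511.6  91.3] [48.8 43.6] 76.49
[511.3  91.1] [47.5 42.7] 76.23
[525.9  -6.4] [48.4 43.1] 64.61
[525.7  -6.4] [47.6 42.2] 64.34
[[0.67285756 0.08822922]]
[[ 0.67076459 -0.02550023]]
```

The blocks' own y axes lie -10° and -22° off the stop's, so their wide faces already look at the long bar. I'll push with the closed fingers (about 42 x 19 mm), squared to the stop. The block at px (263,241) goes first.

In the stop frame (origin from the measured lines, yaw -3.3°):

| Block | x (mm) | y (mm) |
|---|---|---|
| 1 | -101 | -77 |
| 2 | -81 | -174 |

Request:
arm_command(
  targets=[
    [[0,0,0.115],[20,-42,0],1],
    [[0,0,0.115],[20,-42,0],1],
    [[0,0,0],[20,-42,0],1],
    [[0,0,0],[20,-42,0],1],
    [[0,0,0],[20,-42,0],1],
    [[0,0,0],[20,-42,0],1],
    [[0,0,0],[20,-42,0],1],
    [[0,0,0],[20,-42,0],1],
  ],
  squeeze=20,
)

```text
t: 0.9
eef_pos: [0.3519, 0.3093, 0.4046]
ee_rot: [3.142, 0.0, -0.057]
force: [1.6, 0.8, 0.2]
width: 0.0292
```

Request:
arm_command(
  targets=[
    [[0,0,0],[22,-43,0],1],
    [[0,0,0],[22,-43,0],1],
    [[0,0,0],[22,-43,0],1],
    [[0,0,0],[22,-43,0],1],
    [[0,0,0],[20,-43,0],1],
    [[0,0,0],[0,0,-45],1],
    [[0,0,0],[0,0,-45],1],
    [[0,0,0],[0,0,-40],1],
  ],
)

```text
t: 1.7
eef_pos: [0.4592, 0.0951, 0.273]
ee_rot: [-3.141, 0.0, -0.06]
force: [0.6, 1.2, 0.4]
width: 0.0007
```

Request:
arm_command(
  targets=[
    [[0,0,0],[0,0,-40],1],
    [[0,0,0],[0,0,-20],1],
    [[0,0,0],[0,0,0],1],
  ],
)

```text
t: 2.0
eef_pos: [0.4584, 0.0954, 0.2119]
ee_rot: [3.138, 0.005, -0.058]
force: [-0.3, 0.0, 1.0]
width: 0.0003
```

Run:
```python
from meas import *
for n in ("top","side"):
    im,d=grab_frame(n); np.savez(f"{n}1.npz",im=im,d=d)
    c=im[150:330,190:390] if n=="top" else im[130:260,160:360]
    cv2.imwrite(f"pics/{n}1.png",cv2.resize(c,None,fx=3.3,fy=3.3,interpolation=cv2.INTER_CUBIC)[:,:,::-1])
s=get_state();print(s["eef_pos"],s["force"],s["t"])
```

```text
[0.45983502 0.09633029 0.21491053] [ 0.74143564 -1.32698131  0.23119358] 2.1
```

View pics/top1.png

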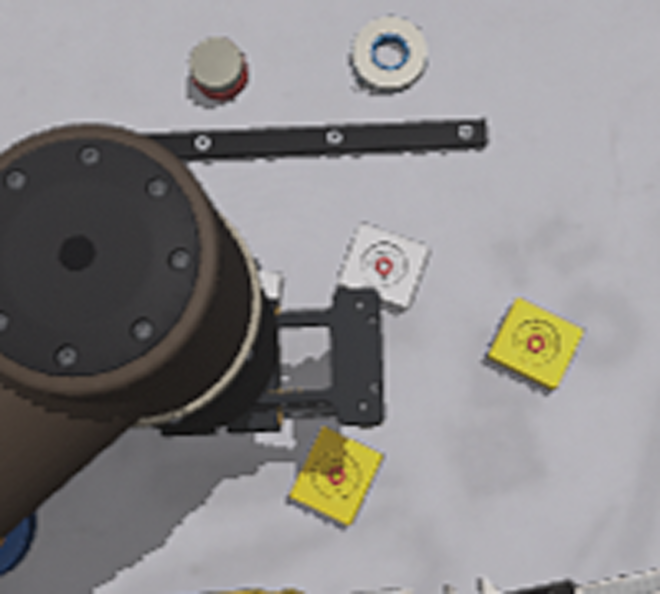

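View pics/side1.png

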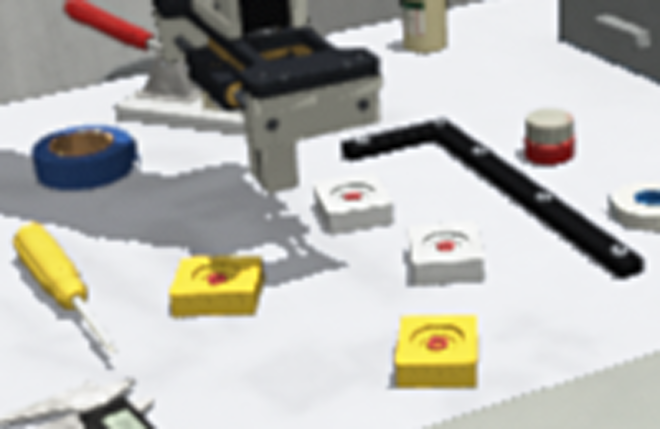

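The side view shows the fingertips hovering behind block 1, left of it at about crop px (285,185), with both blocks untouched. I'll lower to about 7 mm above the table and push along the stop's +x.

Request:
arm_command(
  targets=[
    [[0,0,0],[0,0,-15],1],
    [[0,0,0],[0,0,-15],1],
    [[0,0,0],[0,0,0],1],
  ],
)

```text
t: 2.4
eef_pos: [0.4596, 0.0963, 0.185]
ee_rot: [-3.141, -0.0, -0.058]
force: [-0.2, -0.0, 0.3]
width: 0.0005
```

Request:
arm_command(
  targets=[
    [[0,0,0],[7,-0.4,0],1],
    [[0,0,0],[5,-0.3,0],1],
    [[0,0,0],[5,-0.3,0],1],
    [[0,0,0],[5,-0.3,0],1],
    [[0,0,0],[5,-0.3,0],1],
    [[0,0,0],[5,-0.3,0],1],
    [[0,0,0],[5,-0.3,0],1],
    [[0,0,0],[5,-0.3,0],1],
  ],
)

```text
t: 3.2
eef_pos: [0.502, 0.0937, 0.1846]
ee_rot: [3.141, 0.0, -0.058]
force: [-0.3, -0.5, 0.7]
width: 0.0003
```

Request:
arm_command(
  targets=[
    [[0,0,0],[5,-0.3,0],1],
    [[0,0,0],[5,-0.3,0],1],
    [[0,0,0],[5,-0.3,0],1],
    [[0,0,0],[5,-0.3,0],1],
    [[0,0,0],[5,-0.3,0],1],
    [[0,0,0],[5,-0.3,0],1],
    [[0,0,0],[5,-0.3,0],1],
    [[0,0,0],[0,0,0],1],
  ],
)

```text
t: 4.0
eef_pos: [0.5374, 0.0917, 0.1847]
ee_rot: [-3.141, -0.001, -0.058]
force: [-0.1, -0.6, 0.6]
width: 0.0003
```

Run:
```python
from meas import *
for n in ("side","top"):
    im,d=grab_frame(n); np.savez(f"{n}2.npz",im=im,d=d)
    c=im[150:330,190:390] if n=="top" else im[130:260,200:400]
    cv2.imwrite(f"pics/{n}2.png",cv2.resize(c,None,fx=3.3,fy=3.3,interpolation=cv2.INTER_CUBIC)[:,:,::-1])
s=get_state();print(s["eef_pos"],s["ee_rot"],s["force"],s["t"])
```

```text
[0.53677502 0.09160415 0.18464449] [-3.14147967e+00 -2.55702771e-04 -5.79693206e-02] [-0.24847226  0.57110545 -0.20536616] 4.1
```

View pics/side2.png

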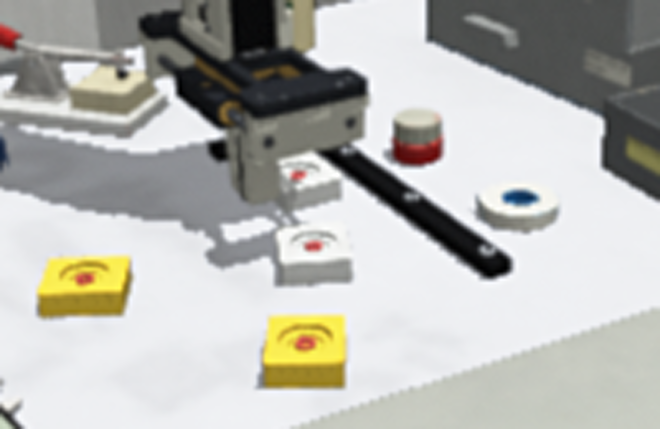

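View pics/top2.png

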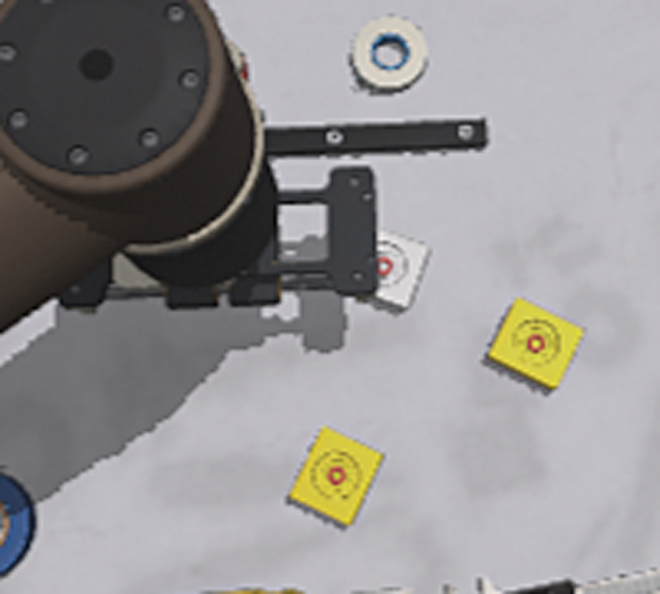

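Block 1 is being pushed and is squared against the fingers, and block 2 is undisturbed. About 22 mm of travel is left to the bar.

Request:
arm_command(
  targets=[
    [[0,0,0],[4,-0.2,0],1],
    [[0,0,0],[4,-0.2,0],1],
    [[0,0,0],[4,-0.2,0],1],
    [[0,0,0],[3,-0.2,0],1],
    [[0,0,0],[2,-0.1,0],1],
    [[0,0,0],[1,-0.1,0],1],
    [[0,0,0],[1,0,0],1],
    [[0,0,0],[0,0,0],1],
  ],
)

```text
t: 4.9
eef_pos: [0.5557, 0.0906, 0.1847]
ee_rot: [-3.142, -0.0, -0.058]
force: [-0.1, -0.2, -0.0]
width: 0.0005
```

Request:
arm_command(
  targets=[
    [[0,0,0],[1,-0.1,0],1],
    [[0,0,0],[1,0,0],1],
  ],
)

```text
t: 5.1
eef_pos: [0.5576, 0.0905, 0.1847]
ee_rot: [-3.142, -0.0, -0.058]
force: [-0.7, -0.6, 0.0]
width: 0.0003
```

Request:
arm_command(
  targets=[
    [[0,0,0],[1,-0.1,0],1],
  ],
)

```text
t: 5.2
eef_pos: [0.5583, 0.0904, 0.1846]
ee_rot: [3.141, 0.001, -0.058]
force: [-5.5, 1.6, 2.1]
width: 0.0005
```

Request:
arm_command(
  targets=[
    [[0,0,0],[0.7,0,0],1],
    [[0,0,0],[0,0,0],1],
  ],
)

```text
t: 5.4
eef_pos: [0.5585, 0.0904, 0.1845]
ee_rot: [3.141, 0.002, -0.058]
force: [-6.2, 2.3, 3.0]
width: 0.0
```

The force rise at x_s ≈ -54 means block 1 is flat on the bar. Next I'll back off, lift over, and set down on its -y side.

Request:
arm_command(
  targets=[
    [[0,0,0],[-10,0.6,0],1],
    [[0,0,0],[0,0,20],1],
    [[0,0,0],[0,0,15],1],
    [[0,0,0],[13,-24,0],1],
    [[0,0,0],[13,-24,0],1],
    [[0,0,0],[12,-24,0],1],
    [[0,0,0],[0,0,0],1],
  ],
)

```text
t: 6.1
eef_pos: [0.588, 0.017, 0.2197]
ee_rot: [3.142, -0.001, -0.06]
force: [-0.8, 1.0, 0.1]
width: 0.0006
```

Run:
```python
from meas import *
for n in ("side","top"):
    im,d=grab_frame(n); np.savez(f"{n}3.npz",im=im,d=d)
    c=im[150:330,190:390] if n=="top" else im[130:260,200:400]
    cv2.imwrite(f"pics/{n}3.png",cv2.resize(c,None,fx=3.3,fy=3.3,interpolation=cv2.INTER_CUBIC)[:,:,::-1])
s=get_state();print(s["eef_pos"],s["ee_rot"],s["force"],s["t"])
```

```text
[0.58710863 0.01850852 0.21957022] [-3.14153353e+00 -2.51955309e-04 -5.91724656e-02] [ 0.46771288  0.0963873  -0.41389002] 6.2
```

View pics/side3.png

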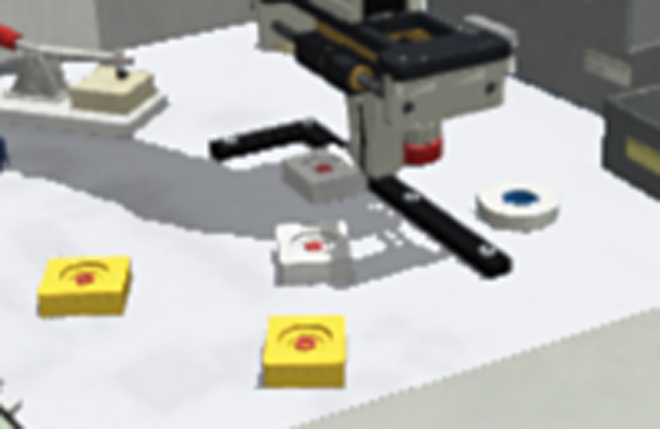

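View pics/top3.png

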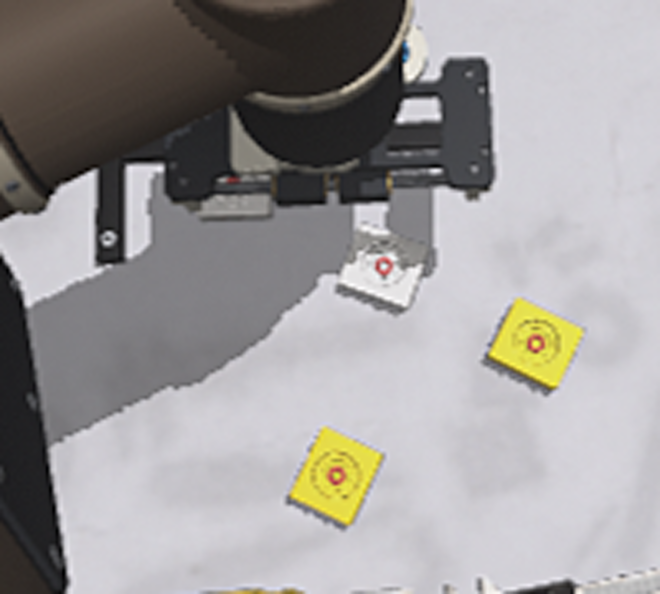

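Block 1 sits flat on the long bar, with its seal at side-crop (323,168), and block 2 is unmoved. I'll lower and push it along +y towards the end bar.

Request:
arm_command(
  targets=[
    [[0,0,0],[-2,0,-18],1],
    [[0,0,0],[0,0,-17],1],
    [[0,0,0],[0,0,0],1],
    [[0,0,0],[0.4,7,0],1],
    [[0,0,0],[0.4,7,0],1],
    [[0,0,0],[0.3,5,0],1],
    [[0,0,0],[0.3,5,0],1],
    [[0,0,0],[0.3,5,0],1],
  ],
)

```text
t: 7.0
eef_pos: [0.5871, 0.0487, 0.1851]
ee_rot: [-3.141, -0.001, -0.057]
force: [-0.3, -0.6, 0.1]
width: 0.0006
```

Request:
arm_command(
  targets=[
    [[0,0,0],[0.3,5,0],1],
    [[0,0,0],[0.3,5,0],1],
    [[0,0,0],[0.3,5,0],1],
    [[0,0,0],[0.3,5,0],1],
    [[0,0,0],[0.3,5,0],1],
    [[0,0,0],[0.3,5,0],1],
    [[0,0,0],[0.2,4,0],1],
    [[0,0,0],[0,0,0],1],
  ],
)

```text
t: 7.8
eef_pos: [0.5891, 0.0827, 0.1846]
ee_rot: [-3.141, -0.0, -0.057]
force: [-0.5, -0.6, 0.1]
width: 0.0004
```

Request:
arm_command(
  targets=[
    [[0,0,0],[0.2,3,0],1],
    [[0,0,0],[0.2,3,0],1],
    [[0,0,0],[0.1,2,0],1],
    [[0,0,0],[0,0,0],1],
  ],
)

```text
t: 8.2
eef_pos: [0.5896, 0.0903, 0.1846]
ee_rot: [-3.141, -0.0, -0.058]
force: [-0.2, -0.0, 0.3]
width: 0.0004
```

Request:
arm_command(
  targets=[
    [[0,0,0],[0.1,1,0],1],
    [[0,0,0],[0,1,0],1],
  ],
)

```text
t: 8.4
eef_pos: [0.5896, 0.092, 0.1847]
ee_rot: [3.142, 0.0, -0.058]
force: [0.4, -0.5, 0.2]
width: 0.0008
```

Request:
arm_command(
  targets=[
    [[0,0,0],[0,1,0],1],
  ],
)

```text
t: 8.5
eef_pos: [0.5896, 0.093, 0.1846]
ee_rot: [3.142, 0.0, -0.058]
force: [0.4, -0.7, -0.3]
width: 0.0
```

Request:
arm_command(
  targets=[
    [[0,0,0],[0,1,0],1],
  ],
)

```text
t: 8.6
eef_pos: [0.5896, 0.094, 0.1847]
ee_rot: [3.142, 0.0, -0.058]
force: [-0.9, -1.1, -0.1]
width: 0.0006
```

Request:
arm_command(
  targets=[
    [[0,0,0],[0,1,0],1],
  ],
)

```text
t: 8.7
eef_pos: [0.5896, 0.0951, 0.1847]
ee_rot: [3.142, -0.0, -0.058]
force: [1.3, -0.7, -0.5]
width: 0.0002
```

Request:
arm_command(
  targets=[
    [[0,0,0],[0,1,0],1],
  ],
)

```text
t: 8.8
eef_pos: [0.5896, 0.0961, 0.1846]
ee_rot: [3.142, 0.0, -0.058]
force: [-0.2, -0.4, -0.4]
width: 0.0007
```

Run:
```python
from meas import *
for n in ("side",):
    im,d=grab_frame(n); np.savez(f"{n}4.npz",im=im,d=d)
    c=im[150:230,240:360]
    cv2.imwrite(f"pics/{n}4.png",cv2.resize(c,None,fx=6,fy=6,interpolation=cv2.INTER_CUBIC)[:,:,::-1])
s=get_state();print(s["eef_pos"],s["ee_rot"],s["force"],s["t"])
```

```text
[0.58962831 0.09620692 0.18466724] [-3.14153964e+00 -5.58781846e-05 -5.77453553e-02] [-0.18400086  0.16398712  0.67638094] 8.85
```

View pics/side4.png

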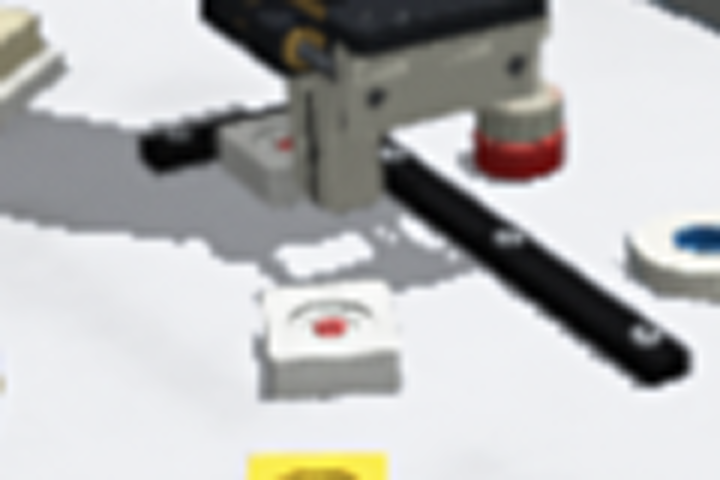

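The block is almost at the end bar, with only a hairline left in the crop near (220,150). I'll continue in 1 mm steps.

Request:
arm_command(
  targets=[
    [[0,0,0],[0,1,0],1],
  ],
)

```text
t: 8.95
eef_pos: [0.5896, 0.097, 0.1847]
ee_rot: [-3.142, -0.0, -0.058]
force: [-0.1, -1.1, -0.5]
width: 0.0003
```

Request:
arm_command(
  targets=[
    [[0,0,0],[0,1,0],1],
  ],
)

```text
t: 9.05
eef_pos: [0.5896, 0.0981, 0.1846]
ee_rot: [3.142, 0.0, -0.058]
force: [0.0, -1.5, -0.9]
width: 0.0005
```

Request:
arm_command(
  targets=[
    [[0,0,0],[0,1,0],1],
  ],
)

```text
t: 9.15
eef_pos: [0.5896, 0.0991, 0.1847]
ee_rot: [3.142, -0.0, -0.058]
force: [-0.1, -1.2, -0.4]
width: 0.0006
```

Request:
arm_command(
  targets=[
    [[0,0,0],[0,1,0],1],
  ],
)

```text
t: 9.25
eef_pos: [0.5896, 0.1, 0.1846]
ee_rot: [3.141, 0.0, -0.058]
force: [1.4, -6.9, 0.0]
width: 0.0005
```

The contact force at y_s ≈ -64 means the tips are about 14 mm either side of centre. Block 1 is on the end bar. I'll back off, go round to block 2 and look.

Request:
arm_command(
  targets=[
    [[0,0,0],[0,0.7,0],1],
    [[0,0,0],[0,0,0],1],
    [[0,0,0],[-0.6,-10,0],1],
    [[0,0,0],[0,-2,20],1],
    [[0,0,0],[0,0,15],1],
    [[0,0,0],[-39,-31,0],1],
    [[0,0,0],[-39,-30,0],1],
    [[0,0,0],[-39,-30,0],1],
  ],
)

```text
t: 10.05
eef_pos: [0.4704, -0.0034, 0.2196]
ee_rot: [-3.141, -0.0, -0.058]
force: [0.7, -1.6, 0.3]
width: 0.0003
```

Request:
arm_command(
  targets=[
    [[0,0,0],[0,0,0],1],
  ],
)

```text
t: 10.15
eef_pos: [0.4664, -0.0057, 0.2192]
ee_rot: [3.141, 0.004, -0.061]
force: [2.3, 0.4, -0.3]
width: 0.0005
```

Run:
```python
from meas import *
for n in ("side","top"):
    im,d=grab_frame(n); np.savez(f"{n}5.npz",im=im,d=d)
    c=im[170:320,200:390] if n=="top" else im[140:240,220:380]
    cv2.imwrite(f"pics/{n}5.png",cv2.resize(c,None,fx=4,fy=4,interpolation=cv2.INTER_CUBIC)[:,:,::-1])
s=get_state();print(s["eef_pos"],s["ee_rot"],s["force"],s["t"])
```

```text
[ 0.47137949 -0.00312056  0.22028549] [-3.14087663e+00 -1.27373003e-03 -5.86196208e-02] [-0.09672528  0.70798198  0.89312611] 10.25
```

View pics/side5.png

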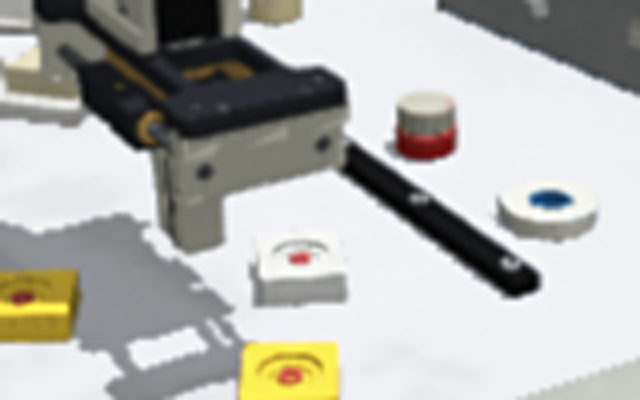

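View pics/top5.png

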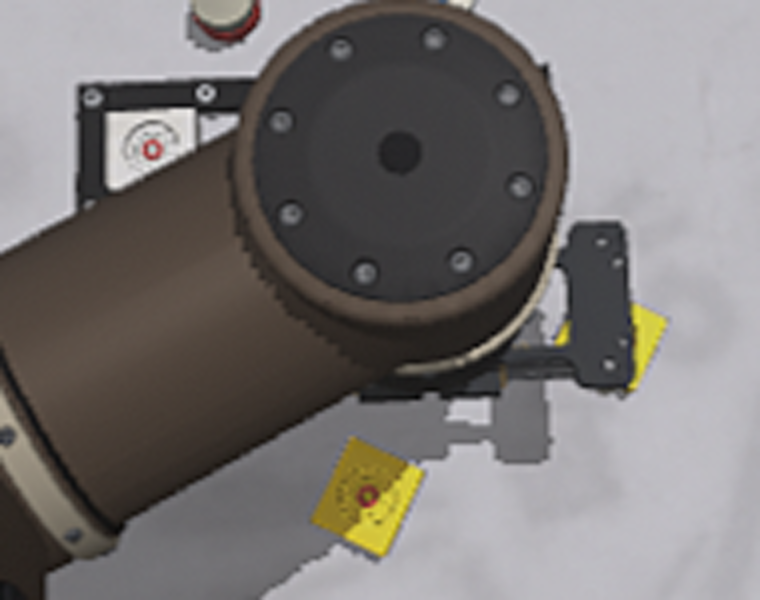

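The top crop shows block 1 seated in the corner around (150,148), flush with both bars. Now block 2.

Request:
arm_command(
  targets=[
    [[0,0,0],[0,0,-18],1],
    [[0,0,0],[0,0,-17],1],
    [[0,0,0],[0,0,0],1],
    [[0,0,0],[7,-0.4,0],1],
    [[0,0,0],[5,-0.3,0],1],
    [[0,0,0],[5,-0.3,0],1],
    [[0,0,0],[5,-0.3,0],1],
    [[0,0,0],[5,-0.3,0],1],
  ],
)

```text
t: 11.05
eef_pos: [0.4995, -0.0039, 0.185]
ee_rot: [-3.141, -0.0, -0.058]
force: [-0.5, -0.6, -0.1]
width: 0.0007
```

Request:
arm_command(
  targets=[
    [[0,0,0],[5,-0.3,0],1],
    [[0,0,0],[5,-0.3,0],1],
    [[0,0,0],[5,-0.3,0],1],
    [[0,0,0],[5,-0.3,0],1],
    [[0,0,0],[5,-0.3,0],1],
    [[0,0,0],[5,-0.3,0],1],
    [[0,0,0],[0,0,0],1],
  ],
)

```text
t: 11.75
eef_pos: [0.5298, -0.0056, 0.1847]
ee_rot: [-3.141, -0.001, -0.058]
force: [-0.7, -0.4, -0.4]
width: 0.0004
```

Run:
```python
from meas import *
for n in ("side",):
    im,d=grab_frame(n); np.savez(f"{n}6.npz",im=im,d=d)
    c=im[140:240,220:380]
    cv2.imwrite(f"pics/{n}6.png",cv2.resize(c,None,fx=4,fy=4,interpolation=cv2.INTER_CUBIC)[:,:,::-1])
s=get_state();print(s["eef_pos"],s["ee_rot"],s["force"],s["t"])
```

```text
[ 0.52938106 -0.0056832   0.18457663] [-3.14150060e+00 -3.07967912e-04 -5.79931504e-02] [0.01053042 0.0691156  0.96697749] 11.8
```

View pics/side6.png

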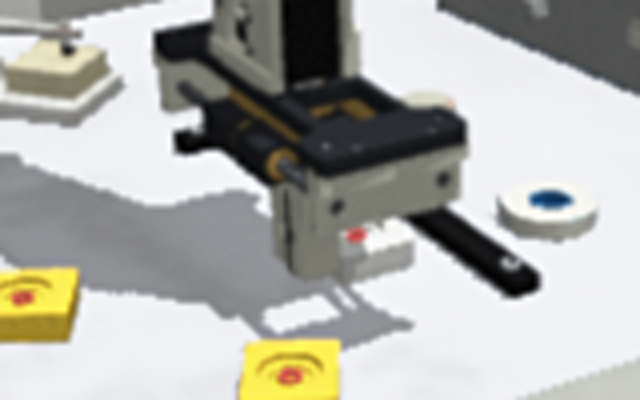

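Block 2 is against the fingers and squaring up. About 23 mm remain.

Request:
arm_command(
  targets=[
    [[0,0,0],[5,-0.3,0],1],
    [[0,0,0],[5,-0.3,0],1],
    [[0,0,0],[4,-0.2,0],1],
    [[0,0,0],[4,-0.2,0],1],
    [[0,0,0],[2,-0.1,0],1],
    [[0,0,0],[1,-0.1,0],1],
    [[0,0,0],[1,0,0],1],
  ],
)

```text
t: 12.5
eef_pos: [0.551, -0.0069, 0.1846]
ee_rot: [3.142, 0.0, -0.058]
force: [-0.5, -1.4, -0.3]
width: 0.0002
```

Request:
arm_command(
  targets=[
    [[0,0,0],[1,-0.1,0],1],
  ],
)

```text
t: 12.6
eef_pos: [0.552, -0.007, 0.1846]
ee_rot: [3.142, 0.0, -0.058]
force: [-0.5, 1.0, -0.3]
width: 0.0003
```

Request:
arm_command(
  targets=[
    [[0,0,0],[1,-0.1,0],1],
    [[0,0,0],[0,0,0],1],
  ],
)

```text
t: 12.8
eef_pos: [0.5526, -0.0071, 0.1845]
ee_rot: [3.141, 0.001, -0.058]
force: [-2.2, 0.8, 1.3]
width: 0.0002
```

Request:
arm_command(
  targets=[
    [[0,0,0],[0.7,0,0],1],
    [[0,0,0],[0,0,0],1],
    [[0,0,0],[-10,0.6,0],1],
    [[0,0,0],[-1,0,20],1],
    [[0,0,0],[0,0,15],1],
    [[0,0,0],[19,-30,0],1],
    [[0,0,0],[18,-31,0],1],
    [[0,0,0],[0,0,0],1],
  ],
)

```text
t: 13.6
eef_pos: [0.5812, -0.0698, 0.22]
ee_rot: [3.141, -0.003, -0.06]
force: [-1.2, -0.1, -0.9]
width: 0.0006
```

Run:
```python
from meas import *
for n in ("side",):
    im,d=grab_frame(n); np.savez(f"{n}7.npz",im=im,d=d)
    c=im[140:240,220:380]
    cv2.imwrite(f"pics/{n}7.png",cv2.resize(c,None,fx=4,fy=4,interpolation=cv2.INTER_CUBIC)[:,:,::-1])
s=get_state();print(s["eef_pos"],s["ee_rot"],s["force"],s["t"])
```

```text
[ 0.58014252 -0.06885294  0.21963219] [-3.14153208e+00 -1.14185692e-03 -6.01891428e-02] [0.21274273 0.21247596 0.46452562] 13.65
```

View pics/side7.png

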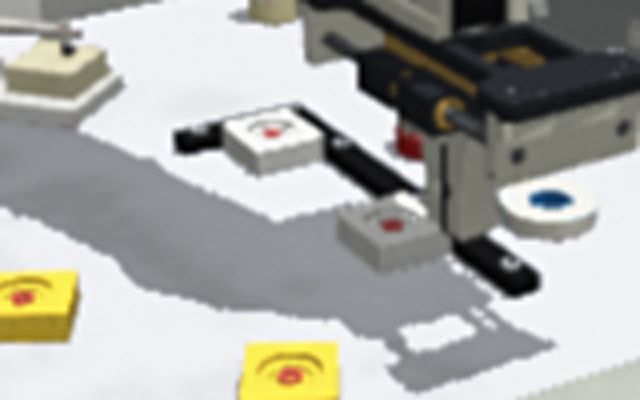

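Block 2 is flat on the bar at side-crop (393,224) and block 1 is seated at (272,133). Before lowering I'll check block 2's y from its seal pixel.

Run:
```python
from meas import *
im=np.load("side7.npz")["im"]; h=cv2.cvtColor(im,cv2.COLOR_RGB2HSV)
m=((h[...,1]>90)&((h[...,0]<8)|(h[...,0]>172))).astype(np.uint8)
R=np.array([[.9983,-.0576],[.0576,.9983]])
for (x,y) in ((288,173),(318,196)):
    v,u=np.nonzero(m[y-6:y+7,x-8:x+9]); px=[u.mean()+x-8,v.mean()+y-6]
    print(px,R@(ray("side",[px],.016)[0]*1000)-[606,198])
```

```text
[np.float64(287.5), np.float64(173.0)] [-25.14985864 -27.67913862]
[np.float64(317.5), np.float64(195.8)] [ -25.26136721 -169.90939679]
```

Request:
arm_command(
  targets=[
    [[0,0,0],[-1,0,-18],1],
    [[0,0,0],[0,0,-17],1],
    [[0,0,0],[0,0,0],1],
    [[0,0,0],[0.5,8,0],1],
    [[0,0,0],[0.5,8,0],1],
    [[0,0,0],[0.3,5,0],1],
    [[0,0,0],[0.3,5,0],1],
    [[0,0,0],[0.3,5,0],1],
  ],
)

```text
t: 14.45
eef_pos: [0.5807, -0.0358, 0.1851]
ee_rot: [-3.141, -0.001, -0.057]
force: [0.5, -0.4, 0.6]
width: 0.0006
```

Request:
arm_command(
  targets=[
    [[0,0,0],[0.3,5,0],1],
    [[0,0,0],[0.3,5,0],1],
    [[0,0,0],[0.3,5,0],1],
    [[0,0,0],[0.3,5,0],1],
    [[0,0,0],[0.3,5,0],1],
    [[0,0,0],[0.3,5,0],1],
    [[0,0,0],[0.3,5,0],1],
    [[0,0,0],[0.3,5,0],1],
  ],
)

```text
t: 15.25
eef_pos: [0.583, 0.0039, 0.1846]
ee_rot: [-3.142, 0.0, -0.058]
force: [-0.6, -0.7, 1.3]
width: 0.0003
```

Request:
arm_command(
  targets=[
    [[0,0,0],[0.3,5,0],1],
    [[0,0,0],[0.3,5,0],1],
    [[0,0,0],[0.3,5,0],1],
    [[0,0,0],[0.3,5,0],1],
    [[0,0,0],[0.3,5,0],1],
    [[0,0,0],[0.3,5,0],1],
    [[0,0,0],[0.3,4,0],1],
    [[0,0,0],[0,0,0],1],
  ],
)

```text
t: 16.05
eef_pos: [0.5852, 0.0381, 0.1847]
ee_rot: [-3.141, -0.0, -0.057]
force: [0.3, 0.1, 0.3]
width: 0.0006
```

Request:
arm_command(
  targets=[
    [[0,0,0],[0.2,3,0],1],
    [[0,0,0],[0.2,3,0],1],
    [[0,0,0],[0.1,2,0],1],
    [[0,0,0],[0.1,1,0],1],
    [[0,0,0],[0,1,0],1],
  ],
)

```text
t: 16.55
eef_pos: [0.5857, 0.0476, 0.1847]
ee_rot: [3.142, -0.0, -0.058]
force: [0.1, -0.8, -0.1]
width: 0.0006
```

Request:
arm_command(
  targets=[
    [[0,0,0],[0,1,0],1],
  ],
)

```text
t: 16.65
eef_pos: [0.5857, 0.0485, 0.1847]
ee_rot: [3.142, 0.0, -0.058]
force: [-0.2, -0.1, -0.2]
width: 0.0003
```

Request:
arm_command(
  targets=[
    [[0,0,0],[0,1,0],1],
  ],
)

```text
t: 16.75
eef_pos: [0.5857, 0.0495, 0.1847]
ee_rot: [3.142, -0.0, -0.058]
force: [0.7, -0.2, -0.2]
width: 0.0003
```

Request:
arm_command(
  targets=[
    [[0,0,0],[0,1,0],1],
  ],
)

```text
t: 16.85
eef_pos: [0.5856, 0.0502, 0.1847]
ee_rot: [3.141, 0.0, -0.058]
force: [1.4, -7.2, 0.6]
width: 0.0003
```

Contact is at y_s = -114.2, exactly one block length short of block 1's contact. I'll press lightly, back off, lift and clear the view.

Request:
arm_command(
  targets=[
    [[0,0,0],[0,0.7,0],1],
    [[0,0,0],[0,0,0],1],
    [[0,0,0],[-0.6,-10,0],1],
    [[0,0,0],[0,-2,25],1],
    [[0,0,0],[0,0,40],1],
    [[0,0,0],[0,0,45],1],
    [[0,0,0],[-30,30,30],1],
    [[0,0,0],[-30,36,20],1],
  ],
)

```text
t: 17.65
eef_pos: [0.5268, 0.103, 0.3455]
ee_rot: [-3.14, -0.003, -0.061]
force: [0.3, 0.5, -0.5]
width: 0.0004
```

Request:
arm_command(
  targets=[
    [[0,0,0],[-30,38,0],1],
    [[0,0,0],[-30,38,0],1],
    [[0,0,0],[-30,38,0],1],
    [[0,0,0],[-30,38,0],1],
    [[0,0,0],[-30,38,0],1],
    [[0,0,0],[-30,38,0],1],
    [[0,0,0],[-30,38,0],1],
    [[0,0,0],[-30,38,0],1],
  ],
)

```text
t: 18.45
eef_pos: [0.2853, 0.4084, 0.3435]
ee_rot: [-3.14, 0.0, -0.058]
force: [0.9, 1.0, -0.0]
width: 0.0005
```

Request:
arm_command(
  targets=[
    [[0,0,0],[-10,38,0],1],
    [[0,0,0],[0,0,0],1],
    [[0,0,0],[0,0,0],1],
  ],
)

```text
t: 18.75
eef_pos: [0.2763, 0.4458, 0.3427]
ee_rot: [3.141, 0.0, -0.056]
force: [0.0, -1.4, 0.0]
width: 0.0001
```

Run:
```python
from meas import *
for n in ("side","top"):
    im,d=grab_frame(n); np.savez(f"{n}8.npz",im=im,d=d)
    c=im[170:270,200:350] if n=="top" else im[150:220,230:350]
    cv2.imwrite(f"pics/{n}8.png",cv2.resize(c,None,fx=5,fy=5,interpolation=cv2.INTER_CUBIC)[:,:,::-1])
s=get_state();print(s["eef_pos"],s["ee_rot"],s["force"],s["t"])
```

```text
[0.27700173 0.44461824 0.3429184 ] [ 3.14103724e+00  3.68849301e-04 -5.82462821e-02] [-0.00779746 -0.54335403 -0.24943752] 18.85
```

View pics/side8.png

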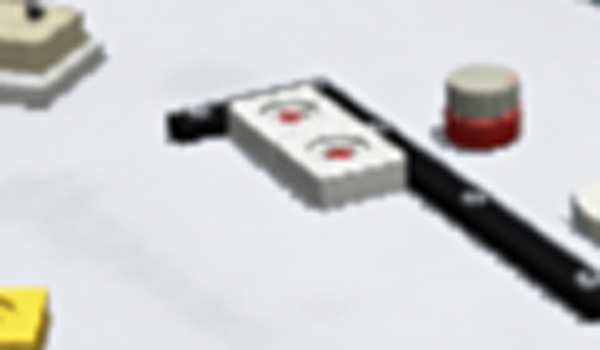

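View pics/top8.png

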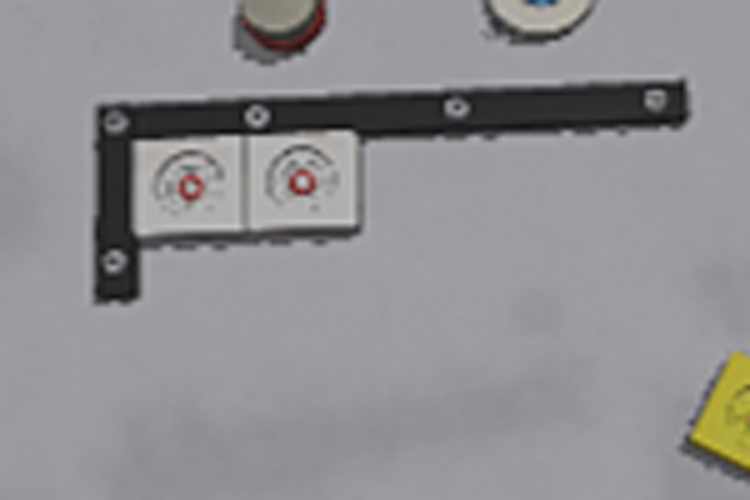

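The top crop shows both blocks in a row, flush along the long bar with the first on the end bar and no visible gap. A measurement will confirm it.

Run:
```python
from meas import *
im=np.load("top8.npz")["im"]; i0=np.load("top0.npz")["im"]
R=np.array([[.9983,-.0576],[.0576,.9983]])
c,s,a,w=blockpose(im,(249,206),160)
print("row",R@np.array(c)-[606,198],s,a, "expect -22,-50, 100x44, 86.7")
h=cv2.cvtColor(im,cv2.COLOR_RGB2HSV)
m=((h[...,1]>60)&((h[...,0]<8)|(h[...,0]>172))).astype(np.uint8)
for (x,y) in ((238,207),(260,206)):
    v,u=np.nonzero(m[y-6:y+7,x-7:x+8]); px=[u.mean()+x-7,v.mean()+y-6]
    print(R@(ray("top",[px],.016)[0]*1000)-[606,198])
# near edge of each block: bottom bright edge per column
g=im.min(axis=2).astype(float)
def edge(u,a,b,t=150):
    for v in range(a,b,1):
        if g[v,u]>t>=g[v+1,u]: e=v+(g[v,u]-t)/(g[v,u]-g[v+1,u])
    return e
for us in (range(229,247),range(252,270)):
    P=np.array([(u,edge(u,212,222)) for u in us]); W=ray("top",P,.018)*1000@R.T-[606,198]
    p=np.polyfit(W[:,1],W[:,0],1); print("near edge x",W[:,0].mean().round(2),"tilt deg",np.degrees(np.arctan(p[0])).round(2))
dd=cv2.absdiff(im,i0).max(2)>40; dd[:, :220]=0
n,l,st,ct=cv2.connectedComponentsWithStats(dd.astype(np.uint8)); print([tuple(q) for q in st[1:] if q[4]>15])
```

```text
row [-21.78243532 -23.71583832] (45.4703483581543, 42.0015983581543) 86.8725814819336 expect -22,-50, 100x44, 86.7
[-22.23638324 -24.64335325]
[-22.42764681 -73.9957365 ]
near edge x -42.57 tilt deg 0.07
near edge x -42.42 tilt deg 0.87
[(np.int32(226), np.int32(196), np.int32(47), np.int32(24), np.int32(303)), (np.int32(236), np.int32(203), np.int32(5), np.int32(7), np.int32(20)), (np.int32(258), np.int32(204), np.int32(5), np.int32(5), np.int32(18)), (np.int32(304), np.int32(228), np.int32(5), np.int32(6), np.int32(17)), (np.int32(292), np.int32(236), np.int32(22), np.int32(9), np.int32(65)), (np.int32(260), np.int32(239), np.int32(5), np.int32(5), np.int32(18)), (np.int32(249), np.int32(249), np.int32(24), np.int32(6), np.int32(56))]
```

Everything fits within about 0.5 mm. The only doubt is a possible 0.9° tilt of block 2, which is near the noise. There is plenty of time, so I'll square it with one light press towards the bar.

Request:
arm_command(
  targets=[
    [[0,0,0],[26,-36,0],1],
    [[0,0,0],[27,-36,0],1],
    [[0,0,0],[27,-36,0],1],
    [[0,0,0],[27,-36,0],1],
    [[0,0,0],[27,-36,0],1],
    [[0,0,0],[27,-36,0],1],
    [[0,0,0],[27,-36,0],1],
    [[0,0,0],[27,-36,0],1],
  ],
)

```text
t: 19.65
eef_pos: [0.4923, 0.1543, 0.3437]
ee_rot: [-3.141, -0.001, -0.059]
force: [1.1, 1.1, -0.7]
width: 0.0008
```

Request:
arm_command(
  targets=[
    [[0,0,0],[25,-33,0],1],
    [[0,0,0],[22,-32,0],1],
    [[0,0,0],[0,0,-40],1],
    [[0,0,0],[0,0,-40],1],
    [[0,0,0],[0,0,-30],1],
    [[0,0,0],[0,0,0],1],
    [[0,0,0],[0,0,0],1],
  ],
)

```text
t: 20.35
eef_pos: [0.5389, 0.0916, 0.2338]
ee_rot: [3.141, 0.0, -0.058]
force: [-0.6, 0.4, 0.0]
width: 0.0003
```

Request:
arm_command(
  targets=[
    [[0,0,0],[0,0,-25],1],
    [[0,0,0],[0,0,-24],1],
    [[0,0,0],[0,0,0],1],
    [[0,0,0],[6,-0.3,0],1],
    [[0,0,0],[6,-0.3,0],1],
    [[0,0,0],[3,-0.2,0],1],
    [[0,0,0],[1,-0.1,0],1],
    [[0,0,0],[0,0,0],1],
  ],
)

```text
t: 21.15
eef_pos: [0.5551, 0.0915, 0.1846]
ee_rot: [-3.141, -0.001, -0.058]
force: [0.7, 0.6, -0.4]
width: 0.0005
```

Request:
arm_command(
  targets=[
    [[0,0,0],[1,0,0],1],
    [[0,0,0],[1,0,0],1],
  ],
)

```text
t: 21.35
eef_pos: [0.5567, 0.0915, 0.1842]
ee_rot: [3.141, 0.0, -0.058]
force: [0.4, -0.2, -0.1]
width: 0.0005
```

Request:
arm_command(
  targets=[
    [[0,0,0],[1,0,0],1],
  ],
)

```text
t: 21.45
eef_pos: [0.5578, 0.0915, 0.1841]
ee_rot: [3.141, 0.0, -0.058]
force: [-1.0, 0.1, 0.7]
width: 0.0003
```

Request:
arm_command(
  targets=[
    [[0,0,0],[0.7,0,0],1],
    [[0,0,0],[0,0,0],1],
  ],
)

```text
t: 21.65
eef_pos: [0.5583, 0.0915, 0.184]
ee_rot: [3.141, 0.001, -0.058]
force: [-0.8, -0.4, 0.1]
width: 0.0004
```

Request:
arm_command(
  targets=[
    [[0,0,0],[0.6,0,0],1],
    [[0,0,0],[0,0,0],1],
  ],
)

```text
t: 21.85
eef_pos: [0.5585, 0.0914, 0.184]
ee_rot: [3.141, 0.001, -0.058]
force: [-5.1, 1.5, 3.1]
width: 0.0005
```

Firm contact, so I'll retreat straight back, up and away.

Request:
arm_command(
  targets=[
    [[0,0,0],[-6,0.3,0],1],
    [[0,0,0],[-10,0.6,0],1],
    [[0,0,0],[-2,0,30],1],
    [[0,0,0],[0,0,40],1],
    [[0,0,0],[0,0,40],1],
    [[0,0,0],[-20,25,40],1],
    [[0,0,0],[-27,36,10],1],
    [[0,0,0],[-27,36,0],1],
  ],
)

```text
t: 22.65
eef_pos: [0.4668, 0.1896, 0.3457]
ee_rot: [-3.138, -0.004, -0.059]
force: [0.6, 0.3, -0.1]
width: 0.0008
```

Request:
arm_command(
  targets=[
    [[0,0,0],[-27,36,0],1],
    [[0,0,0],[-27,36,0],1],
    [[0,0,0],[-27,36,0],1],
    [[0,0,0],[-27,36,0],1],
    [[0,0,0],[-27,36,0],1],
    [[0,0,0],[-27,36,0],1],
    [[0,0,0],[-27,36,0],1],
    [[0,0,0],[0,0,0],1],
  ],
)

```text
t: 23.45
eef_pos: [0.2758, 0.4441, 0.3432]
ee_rot: [-3.14, -0.001, -0.054]
force: [-1.0, -1.4, 0.3]
width: 0.0005
```

Request:
arm_command(
  targets=[
    [[0,0,0],[0,0,0],1],
    [[0,0,0],[0,0,0],1],
  ],
)

```text
t: 23.65
eef_pos: [0.2785, 0.44, 0.343]
ee_rot: [3.141, 0.0, -0.058]
force: [-0.3, -0.7, 0.3]
width: 0.0005
```

Run:
```python
from meas import *
im,d=grab_frame("top"); i0=np.load("top0.npz")["im"]
cv2.imwrite("pics/top9.png",cv2.resize(im[170:270,200:350],None,fx=5,fy=5,interpolation=cv2.INTER_CUBIC)[:,:,::-1])
s=get_state();print(s["eef_pos"],s["qd"].round(3),s["force"].round(1),s["t"])
R=np.array([[.9983,-.0576],[.0576,.9983]])
h=cv2.cvtColor(im,cv2.COLOR_RGB2HSV)
m=((h[...,1]>60)&((h[...,0]<8)|(h[...,0]>172))).astype(np.uint8)
for (x,y) in ((238,207),(260,206)):
    v,u=np.nonzero(m[y-6:y+7,x-7:x+8]); px=[u.mean()+x-7,v.mean()+y-6]
    print(R@(ray("top",[px],.016)[0]*1000)-[606,198])
g=im.min(axis=2).astype(float)
def edge(u,a,b,t=150):
    for v in range(a,b,1):
        if g[v,u]>t>=g[v+1,u]: e=v+(g[v,u]-t)/(g[v,u]-g[v+1,u])
    return e
for us in (range(229,247),range(252,270)):
    P=np.array([(u,edge(u,212,222)) for u in us]); W=ray("top",P,.018)*1000@R.T-[606,198]
    p=np.polyfit(W[:,1],W[:,0],1); print("near edge x",W[:,0].mean().round(2),"tilt deg",np.degrees(np.arctan(p[0])).round(2))
dd=cv2.absdiff(im,i0).max(2)>40
n,l,st,ct=cv2.connectedComponentsWithStats(dd.astype(np.uint8)); print([q.tolist() for q in st[1:] if q[4]>15])
```

```text
[0.27886756 0.4398603  0.34316985] [-0.009 -0.     0.003 -0.001  0.     0.001] [0.5 0.  0.2] 23.7
[-22.38869118 -24.65933591]
[-22.16971734 -74.26205123]
near edge x -42.57 tilt deg 0.05
near edge x -42.14 tilt deg 1.96
[[226, 196, 47, 24, 318], [236, 203, 5, 7, 21], [258, 204, 5, 5, 17], [304, 228, 5, 6, 17], [292, 236, 22, 9, 65], [260, 239, 5, 5, 17], [249, 249, 24, 6, 56], [0, 364, 60, 36, 895], [82, 364, 6, 30, 82], [65, 370, 9, 7, 28], [105, 370, 16, 30, 397], [41, 378, 20, 22, 178]]
```

View pics/top9.png

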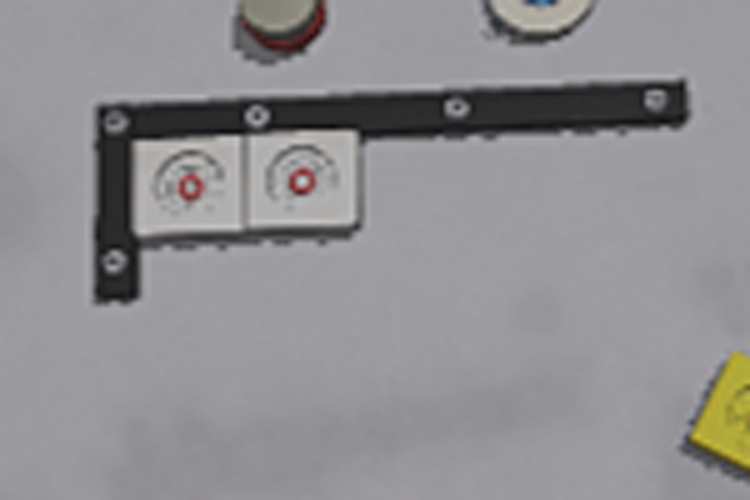

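Run:
```python
from meas import *
im8=np.load("top8.npz")["im"]; im,d=grab_frame("top")
R=np.array([[.9983,-.0576],[.0576,.9983]])
for I in (im8,im):
    g=cv2.GaussianBlur(I.min(axis=2).astype(float),(0,0),.7)
    out=[]
    for u in range(229,270):
        e=[v+(g[v,u]-140)/(g[v,u]-g[v+1,u]) for v in range(212,221) if g[v,u]>140>=g[v+1,u]]
        out.append((R@(ray("top",[(u,e[0])],.018)[0]*1000)-[606,198])[0].round(1) if e else None)
    print(out)
    # seam darkness across columns, rows 200-212
    print(I[199:213].min(axis=2)[:,243:256].mean(0).round())
```

```text
[np.float64(-43.4), np.float64(-43.1), np.float64(-42.9), np.float64(-42.6), np.float64(-42.4), np.float64(-42.4), np.float64(-42.4), np.float64(-42.4), np.float64(-42.4), np.float64(-42.4), np.float64(-42.4), np.float64(-42.5), np.float64(-42.6), np.float64(-42.7), np.float64(-42.8), np.float64(-42.8), np.float64(-42.9), np.float64(-43.1), np.float64(-43.0), np.float64(-42.3), np.float64(-41.5), np.float64(-42.8), np.float64(-43.1), np.float64(-42.9), np.float64(-42.7), np.float64(-42.4), np.float64(-42.3), np.float64(-42.2), np.float64(-42.1), np.float64(-42.1), np.float64(-42.2), np.float64(-42.3), np.float64(-42.3), np.float64(-42.4), np.float64(-42.5), np.float64(-42.6), np.float64(-42.7), np.float64(-42.7), np.float64(-42.8), np.float64(-42.9), np.float64(-43.0)]
[161. 163. 174. 175. 179. 138. 139. 178. 174. 176. 160. 153. 163.]
[np.float64(-43.4), np.float64(-43.1), np.float64(-42.9), np.float64(-42.6), np.float64(-42.4), np.float64(-42.4), np.float64(-42.4), np.float64(-42.4), np.float64(-42.4), np.float64(-42.4), np.float64(-42.4), np.float64(-42.5), np.float64(-42.6), np.float64(-42.7), np.float64(-42.8), np.float64(-42.8), np.float64(-42.9), np.float64(-43.1), np.float64(-43.0), np.float64(-41.7), np.float64(-40.7), np.float64(-41.5), np.float64(-41.8), np.float64(-41.7), np.float64(-41.7), np.float64(-41.7), np.float64(-41.8), np.float64(-41.8), np.float64(-41.9), np.float64(-42.0), np.float64(-42.1), np.float64(-42.2), np.float64(-42.2), np.float64(-42.3), np.float64(-42.4), np.float64(-42.6), np.float64(-42.7), np.float64(-42.7), np.float64(-42.7), np.float64(-42.7), np.float64(-42.6)]
[162. 163. 174. 174. 179. 137. 139. 177. 174. 176. 159. 154. 164.]
```

Stair-stepping of the pixel edges limits this to about 0.4 mm, but the two blocks may differ by about 0.4 mm at the bar. I'll do one last light press with the fingers about 36 mm apart, straddling the joint, to square both at once.

Request:
arm_command(
  targets=[
    [[0,0,0],[26,-32,0],0.59],
    [[0,0,0],[26,-32,0],0.59],
    [[0,0,0],[26,-32,0],0.59],
    [[0,0,0],[26,-32,0],0.59],
    [[0,0,0],[26,-32,0],0.59],
    [[0,0,0],[26,-32,0],0.59],
    [[0,0,0],[26,-32,0],0.59],
    [[0,0,0],[26,-32,0],0.59],
  ],
)

```text
t: 24.55
eef_pos: [0.4875, 0.1821, 0.3436]
ee_rot: [-3.141, -0.001, -0.059]
force: [0.4, 0.8, 0.3]
width: 0.0362
```

Request:
arm_command(
  targets=[
    [[0,0,0],[26,-34,0],0.59],
    [[0,0,0],[26,-33,0],0.59],
    [[0,0,0],[0,0,-40],0.59],
    [[0,0,0],[0,0,-40],0.59],
    [[0,0,0],[0,0,-30],0.59],
    [[0,0,0],[0,0,0],0.59],
    [[0,0,0],[0,0,0],0.59],
  ],
)

```text
t: 25.25
eef_pos: [0.5389, 0.1172, 0.2337]
ee_rot: [3.141, 0.0, -0.058]
force: [0.4, 0.6, -0.1]
width: 0.0357
```

Request:
arm_command(
  targets=[
    [[0,0,0],[0,0,-25],0.59],
    [[0,0,0],[0,0,-24],0.59],
    [[0,0,0],[0,0,0],0.59],
    [[0,0,0],[6,-0.4,0],0.59],
    [[0,0,0],[6,-0.3,0],0.59],
    [[0,0,0],[4,-0.2,0],0.59],
    [[0,0,0],[2,-0.1,0],0.59],
    [[0,0,0],[0,0,0],0.59],
  ],
)

```text
t: 26.05
eef_pos: [0.557, 0.1168, 0.1847]
ee_rot: [-3.141, -0.001, -0.058]
force: [0.6, -0.1, -0.6]
width: 0.036
```

Request:
arm_command(
  targets=[
    [[0,0,0],[1,0,0],0.59],
    [[0,0,0],[0,0,0],0.59],
  ],
)

```text
t: 26.25
eef_pos: [0.5575, 0.1168, 0.1842]
ee_rot: [3.142, 0.0, -0.058]
force: [0.3, -0.6, -0.9]
width: 0.0362
```

Request:
arm_command(
  targets=[
    [[0,0,0],[1,0,0],0.59],
    [[0,0,0],[0,0,0],0.59],
  ],
)

```text
t: 26.45
eef_pos: [0.5586, 0.1168, 0.1842]
ee_rot: [3.142, 0.0, -0.058]
force: [-0.1, -0.7, 0.3]
width: 0.0362
```

Request:
arm_command(
  targets=[
    [[0,0,0],[1,0,0],0.59],
    [[0,0,0],[0,0,0],0.59],
  ],
)

```text
t: 26.65
eef_pos: [0.5595, 0.1168, 0.1841]
ee_rot: [3.141, 0.0, -0.058]
force: [-0.4, -0.2, 0.6]
width: 0.0357
```

Request:
arm_command(
  targets=[
    [[0,0,0],[0.7,0,0],0.59],
    [[0,0,0],[0,0,0],0.59],
  ],
)

```text
t: 26.85
eef_pos: [0.5599, 0.1167, 0.184]
ee_rot: [3.141, 0.001, -0.058]
force: [-3.5, 0.1, 2.1]
width: 0.0357
```

Request:
arm_command(
  targets=[
    [[0,0,0],[0.6,0,0],0.59],
    [[0,0,0],[0,0,0],0.59],
  ],
)

```text
t: 27.05
eef_pos: [0.5601, 0.1167, 0.184]
ee_rot: [3.141, 0.002, -0.058]
force: [-6.1, 2.2, 3.8]
width: 0.0359
```

Request:
arm_command(
  targets=[
    [[0,0,0],[-6,0.3,0],0.59],
    [[0,0,0],[-10,0.6,0],0.59],
    [[0,0,0],[-2,0,30],0.59],
    [[0,0,0],[0,0,40],0.59],
    [[0,0,0],[0,0,40],0.59],
    [[0,0,0],[-20,25,40],0.59],
    [[0,0,0],[-27,36,10],0.59],
    [[0,0,0],[-27,36,0],0.59],
  ],
)

```text
t: 27.85
eef_pos: [0.4686, 0.2149, 0.3458]
ee_rot: [-3.138, -0.004, -0.059]
force: [0.8, 0.6, -0.4]
width: 0.0362
```

Request:
arm_command(
  targets=[
    [[0,0,0],[-27,36,0],0.59],
    [[0,0,0],[-27,36,0],0.59],
    [[0,0,0],[-27,36,0],0.59],
    [[0,0,0],[-27,36,0],0.59],
    [[0,0,0],[-27,36,0],0.59],
    [[0,0,0],[-27,36,0],0.59],
    [[0,0,0],[-27,36,0],0.59],
    [[0,0,0],[0,0,0],0.59],
  ],
)

```text
t: 28.65
eef_pos: [0.2775, 0.4694, 0.3432]
ee_rot: [-3.14, -0.001, -0.054]
force: [-0.4, -1.2, -0.4]
width: 0.0357
```

Request:
arm_command(
  targets=[
    [[0,0,0],[0,0,0],0.59],
    [[0,0,0],[0,0,0],0.59],
  ],
)

```text
t: 28.85
eef_pos: [0.2804, 0.4654, 0.3431]
ee_rot: [3.141, 0.0, -0.058]
force: [0.4, -0.0, 0.6]
width: 0.0361
```

Run:
```python
from meas import *
im,d=grab_frame("top"); i0=np.load("top0.npz")["im"]
R=np.array([[.9983,-.0576],[.0576,.9983]])
cv2.imwrite("pics/top10.png",cv2.resize(im[170:270,200:350],None,fx=5,fy=5,interpolation=cv2.INTER_CUBIC)[:,:,::-1])
sd,_=grab_frame("side"); cv2.imwrite("pics/side10.png",cv2.resize(sd[130:280,150:390],None,fx=3,fy=3,interpolation=cv2.INTER_CUBIC)[:,:,::-1])
s=get_state();print(s["eef_pos"],s["t"],s["force"].round(1))
h=cv2.cvtColor(im,cv2.COLOR_RGB2HSV)
m=((h[...,1]>60)&((h[...,0]<8)|(h[...,0]>172))).astype(np.uint8)
for (x,y) in ((238,207),(260,206)):
    v,u=np.nonzero(m[y-6:y+7,x-7:x+8]); px=[u.mean()+x-7,v.mean()+y-6]
    print(R@(ray("top",[px],.016)[0]*1000)-[606,198])
g=cv2.GaussianBlur(im.min(axis=2).astype(float),(0,0),.7)
out=[]
for u in range(229,270):
    e=[v+(g[v,u]-140)/(g[v,u]-g[v+1,u]) for v in range(212,221) if g[v,u]>140>=g[v+1,u]]
    out.append(float((R@(ray("top",[(u,e[0])],.018)[0]*1000)-[606,198])[0].round(1)) if e else None)
print(out); print(im[199:213].min(axis=2)[:,243:256].mean(0).round())
```

```text
[0.28087464 0.46515958 0.34330113] 28.95 [ 0.2  0.2 -0.2]
[-21.70908794 -24.53000178]
[-22.16971734 -74.26205123]
[-41.7, -41.7, -41.7, -41.8, -41.8, -41.9, -42.0, -42.1, -42.2, -42.2, -42.3, -42.5, -42.6, -42.7, -42.7, -42.8, -42.8, -42.7, -42.4, -40.8, -40.6, -41.5, -41.8, -41.7, -41.7, -41.7, -41.7, -41.8, -41.9, -42.0, -42.1, -42.2, -42.2, -42.3, -42.4, -42.6, -42.7, -42.7, -42.7, -42.7, -42.6]
[162. 165. 173. 175. 179. 138. 139. 177. 174. 176. 158. 154. 164.]
```

View pics/top10.png

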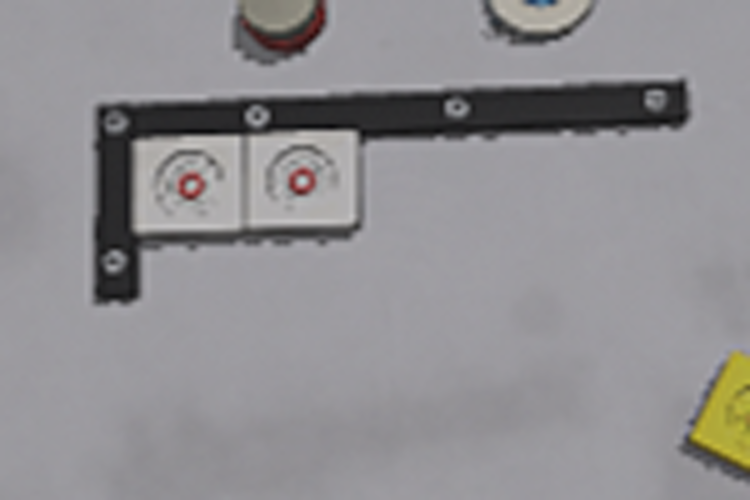

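View pics/side10.png

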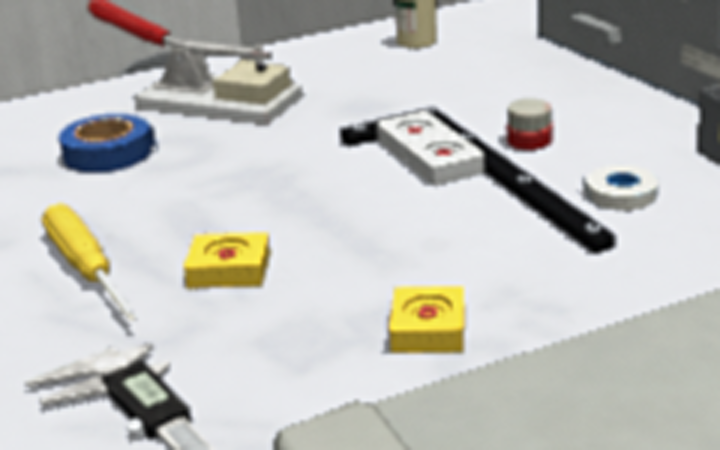

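Both near edges now have the identical stepped profile, so the blocks are coplanar on the long bar. Both crops show the row seated, the other things in place and the arm clear. Handing in.

Run:
```python
from station import *
print(job_done())
```

```text
the job is handed in; nothing more can be done
None
```

Both aluminium blocks are seated in a row in the corner stop, and the job was handed in at about 29 s of the 54 s allowed. I pushed each one with the closed fingers, first flat onto the long bar and then along it. Block 1 went to the end bar and block 2 up against block 1. One last light press across the joint squared both.

**Last checks:**
- **Seated positions:** the seal centres measured (-21.7, -24.5) and (-22.2, -74.3) mm in the stop frame. The targets were (-22, -25) and (-22, -75).
- **Bar and seam:** both near edges show the same profile against the long bar, and no gap is visible between the blocks.
- **Forces:** the force readings stayed at or below about 7 N. They were read at the end of each move.
- **Other things:** the image comparisons showed no change at the other things or the yellow look-alikes. The last comparison was before the final press; after it I checked by eye in crops that did not cover the jar and fitting. The arm ended well clear.

**One check that disagreed:** before the final press, an edge fit gave block 2 a tilt of 0.9° to 2°. The last press moved block 1 by about 0.5 mm, so block 1 had been slightly off the bar. Much of the tilt was pixel stepping, because both blocks now show the same slope. Edge resolution is about 0.4 mm.

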